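# Hone the scraper's edge on forward strokes

## Task

Take the hone from its wooden rest and dress the edge of the dough scraper in the clamp with three strokes straight across it: on each, set the front part of the hone's underside on the edge, push forward (away from you) with a steady light press of about 8 N (the whole contact force never over 20 N) until the rear part is on the edge, then lift clear before you come back, and never rub backward. Touch clamp and scraper only with the hone, leave the other things alone, and lay the hone back flat in its rest.

Things in the scene. Friction and masses are not known exactly. Their poses are not given: they have to be found in the camera images.
- hone: flat hand hone: dark steel bar 130 mm long (x), 26 mm wide (y), 12 mm thick, with a wooden grip on its back; 0.18 to 0.29 kg. The flat underside is the working face. Origin: centre of the underside; z up, x along the hone; either end may lead.
- hone_grip (a point): middle of the hone's wooden grip, 34 mm above the hone's origin; axes as the hone's. The grip is 64 mm along x, 18 mm thick in y (pinch it across y) and reaches from 12 to 48 mm above the hone's origin.
- rest: low wooden stand of the hone, fixed, 164 (x) x 62 (y) mm. Cavity 141 x 37 mm between end stops 26 mm high and cheeks 21.5 mm high, all above the worktop; the hone lies along x on two steel cross rods (x = +-50 mm, tops 18 mm high), its origin then 18 mm above the rest's. Origin: centre of the underside. The hone lies there at the start.
- clamp: edge clamp, fixed: dark wooden base 110 (x) x 140 (y) mm, two aluminium cross bars, between them a carriage with aluminium jaws (tops 66 mm high, black knobs to the near side) holding a steel dough scraper, straight edge up. Origin: centre of the base's underside, on the worktop. Its +x points away from the robot: the forward stroke direction.
- edge_mean (a point): fixed point on the clamp, 98 mm straight above its origin: mean place of the middle of the scraper's edge, NOT the edge itself. The edge is level, 4 mm thick and rounded, 100 mm long along y. Its height differs from time to time by up to 9 mm up or down and is not reported: find it by touch. The jaws are sprung: the edge sinks about 0.12 mm per N of press (12 mm at most).
- carriage (a joint): the clamp's carriage with the scraper; slides along the clamp's x on a spring, metres, 0 at rest, 600 N/m, stops at +-14 mm. The drag of the hone carries it forward (positive) on a forward stroke until the hone slips, and backward (negative) if the hone rubs on the return.
- salt_shaker: glass salt shaker, 44 mm across, 90 mm tall, origin under its centre; leave it alone
- mug: stoneware mug, 85 mm across, 105 mm tall, origin under its centre; leave it alone
- stock_cubes: small carton 35 x 61 x 61 mm, origin under its centre; leave it alone
- lemon: lemon, 78 x 55 x 56 mm; leave it alone
There are look-alikes about, which are no part of the job. Leave any green look-alike of the hone alone.

How it is judged:
By the outcome, as a careful person would: the job done as asked, in the order asked, and still so for the second after the job is handed in, with the robot touching nothing.
It also fails if it takes over 70 s, if anything falls off the work surface, if the arm or the gripper's body presses on something with over 40 N, if the wrist force passes 120 N, or if a joint passes its speed limit or range.

## Robot

A 6-joint arm with a two-finger parallel gripper is mounted at the origin on a cart in front of the work surface, level with it; the furniture and walls round the work are solid. World frame = base frame: x ahead of the robot, y to its left, z up, the work surface at z = 0. Lengths are in m, angles in rad, forces in N, time in s.
With the tool pointing down it reaches from about 0.3 to 0.775 m from the base axis. Payload 14.6 kg.
Tool frame: the origin (TCP) lies on the mounting face of the last link; the fingertips stand 199 mm ahead of it and the grasp point (between the pads) lies 180 mm ahead of it; z points along the fingers, y is the line along which they close (so a half turn about z gives the same grasp; the last joint's range is limited). The gripper opens to 94 mm and grips with 3 to 60 N. Pads are 16 mm wide; open, the fingers measure 119 mm over their backs; the gripper's body (75 mm by 177 mm) begins 78 mm behind the grasp point.
Start: joints at [1.171, 0.3, 1.521, -0, 1.321, -0.067], TCP at [0.18, 0.52, 0.405] pointing down, gripper open.
Joint ranges: [-3.03, 3.03], [-0.79, 2.21], [0.23, 2.52], [-1.04, 4.18], [0, 3.07], [-2.55, 2.55]. Speed limits (rad/s): [2.22, 2.22, 2.57, 3.14, 3.14, 3.14].

## Interface

Orientations are given as [roll, pitch, yaw] about the fixed x, y, z axes, in that order (R = Rz(yaw) Ry(pitch) Rx(roll)).
In Python, from station import telemetry, cams, workorder, finder gives the robot as it stands.
- The arm moves only by the tool jog_arm, never from a script. Its argument "rows" is a list of rows, each an object with "gripper": the finger opening in m, from 0 to 0.094; "slide": the shift along the tool's x, y, z in m, a list of three; "spin": the turn about the tool's z in rad. In form: [{"gripper": gripper, "slide": [tx, ty, tz], "spin": spin}, ...]. A call has 1 to 8 rows; each row is the pose to reach, as a shift and turn from the pose commanded when the call began, along the tool's axes at that moment; what a row does not reach only later rows make up. A row lasts 1/10 s, in which the tool goes at most 50 mm and 8.59 degrees, less where a joint would pass 70% of its speed; a pose out of reach is approached as far as the arm can. A call with a gripper value outside its range is refused whole. The fingers move at their own pace and stop on an object; "squeeze" is the grip in N (left out, the last holds). Time passes only in rows, so rows that repeat a pose let the fingers close. It gives the time, the measured TCP pose, the force, the opening and the grip force at its end, in the units of the state.
- telemetry.get_obs(): the state, without advancing time (a new reading comes with each control period).
- cams.camera(name): name is "scene" or "top" or "wrist"; returns (picture, depth): 384x512x3 uint8, red, green, blue; 384x512 float32, m along the optical axis (not along the pixel's ray), 0 where there is no reading.
- cams.camera_info(name): a dict with "camera_matrix" (3x3 intrinsics, pixels), "k1" (the pictures are not rectified: a ray, as slopes to the right and down, at radius r is drawn at 1 + k1 r^2 times it, then the intrinsics apply), "R" (3x3) and "t" (3): a world point X has camera coordinates R X + t; the wrist camera has in their place "tool_from_camera" (4x4, takes a point from camera to tool coordinates, whose origin is the TCP and whose axes are the flange's). Camera axes: x right, y down, z forward; pixel columns grow to the right and rows downward; lengths in m; the calibration is good to about 2 mm. A picture is of the moment at which its call begins: read the wrist's pose just before it. camera_info takes no time and is no camera call.
- workorder.hand_in(): hands the job in; it is judged then, once.
Trained networks look in the newest picture that a camera, given by its name, has taken for a name from the list of things; names that differ only in an ending like _2 or _b are one class to them, and where a whole thing is asked for, a point or a joint stands for the part that bears it (a point fixed in the world has none). Each returns a list of dicts, best first, with "confidence" (0 to 1); they miss things now and then, are a little off and sometimes report something else, mostly with a low value. They report only what shows in the picture. A call takes as long as a camera call. They do not tell look-alikes from the thing itself.
- finder.find_in(target, camera): "point" ([x, y, z] in m, in world coordinates, good to about 4 mm: the middle of the surface that is visible of it).
- finder.masks_of(target, camera): "region" (384x512 bool, what is visible of it).
The state is a dict: "time_s": time; "qpos": joint angles; "joint_vel": joint speeds; "tau": joint torques, N m; "ee_pos": TCP position; "eef_rot": TCP orientation; "force": force on the tool from outside, world axes, zero at the start; "moment": the same for the moment, N m; "grip_width": finger opening in m; "grip_force": force on a finger pad.
Only numpy, scipy, OpenCV 4.12 (cv2) and the standard library are available. Lean on these libraries where they do the work, as an engineer would, in place of code of your own. Each camera call takes 0.05 s, during which the arm holds its last target. There are 200 camera calls.

## Working session

There is one attempt and no reset: what is moved stays moved. The work goes in short steps, Python scripts to look and compute and a tool call to move; the robot and the scene stay as the last step left them, time stands still between calls to the robot, and variables do not carry over. Pictures are saved under pics/ and viewed, at most 10 in all, crops included, and the job is handed in when it is done.

Besides the shell and the picture viewer there is one more tool, called as name([rows], argument=value, ...), one row to a line, values as JSON. jog_arm: Moves the arm, as the interface text tells. Its arguments: {"type":"object","properties":{"rows":{"type":"array","items":{"type":"object","properties":{"gripper":{"type":"number"},"slide":{"type":"array","items":{"type":"number"}},"spin":{"type":"number"}}}},"squeeze":{"type":"number"}},"required":["rows"]}

```bash
mkdir -p pics; ls
cat > h.py <<'E'
import numpy as np, cv2
from scipy.spatial.transform import Rotation as Rn
from station import telemetry, cams, workorder, finder
def cam(n):
    o=telemetry.get_obs(); p,d=cams.camera(n); i=cams.camera_info(n)
    K=np.array(i["camera_matrix"]); k1=i["k1"]
    if n=="wrist":
        T=np.array(i["tool_from_camera"]); Rt=Rn.from_euler('xyz',o["eef_rot"]).as_matrix()
        Rwc=Rt@T[:3,:3]; c=Rt@T[:3,3]+np.array(o["ee_pos"])
    else:
        R=np.array(i["R"]); Rwc=R.T; c=-R.T@np.array(i["t"])
    return p,d,dict(K=K,k1=k1,R=Rwc,c=c)
def rays(C,uv):
    uv=np.asarray(uv,float).reshape(-1,1,2)
    s=cv2.undistortPoints(uv,C["K"],np.array([C["k1"],0,0,0,0.]),None)[:,0] 
    return np.c_[s,np.ones(len(s))]
def pts(C,d,uv):
    uv=np.asarray(uv); z=d[uv[:,1].astype(int),uv[:,0].astype(int)]
    return (rays(C,uv)*z[:,None])@C["R"].T+C["c"], z
def atz(C,uv,z):
    r=rays(C,uv)@C["R"].T; return C["c"]+r*((z-C["c"][2])/r[:,2])[:,None]
def proj(C,X):
    q=(np.atleast_2d(X)-C["c"])@C["R"]; s=q[:,:2]/q[:,2:]; s=s*(1+C["k1"]*(s**2).sum(1,keepdims=True))
    return s*[C["K"][0,0],C["K"][1,1]]+C["K"][:2,2]
def save(n,p): cv2.imwrite("pics/"+n+".png",p[...,::-1])
E
python3 - <<'E'
from h import *
print(telemetry.get_obs())
ims=[]
for n in("scene","top"):
    p,d,C=cam(n); ims.append(p); print(n,C["c"].round(3),C["R"].round(2).tolist())
    for t in("hone","hone_grip","rest","clamp","carriage","salt_shaker","mug","stock_cubes","lemon"):
        for f in finder.find_in(t,n): print(n,t,np.round(f["point"],3),round(f["confidence"],2),proj(C,f["point"]).round()[0])
    save(n,p)
E
```

```text
pics
{'time_s': 0.0, 'qpos': array([ 1.17137746e+00,  3.00509942e-01,  1.52158494e+00,  2.12564217e-05,
        1.32071972e+00, -6.66002018e-02]), 'joint_vel': array([-1.55271757e-04, -7.06713647e-04, -6.91206852e-04, -5.23436077e-05,
        9.31669526e-04,  2.00250738e-03]), 'tau': array([ 2.53852464e-03, -5.31813526e+01, -3.52729154e+01,  7.09502120e-02,
        2.46710074e-02, -9.68912400e-05]), 'ee_pos': array([0.17968023, 0.5197927 , 0.40406325]), 'eef_rot': array([-3.14037478e+00, -1.01865029e-04,  2.80876865e+00]), 'force': array([-0.08816301,  1.24957773, -0.21733465]), 'moment': array([0.00631145, 0.00129705, 0.03620517]), 'grip_force': 0.0, 'grip_width': 0.09346254205375641}
scene [-0.144 -1.092  0.836] [[0.83, -0.28, 0.48], [-0.56, -0.4, 0.73], [-0.01, -0.87, -0.49]]
scene hone [0.441 0.287 0.014] 0.93 [177. 186.]
scene hone [0.515 0.137 0.033] 0.68 [216. 192.]
scene hone_grip [0.44  0.288 0.018] 0.9 [177. 185.]
scene hone_grip [0.51  0.144 0.035] 0.88 [214. 192.]
scene hone_grip [0.658 0.02  0.046] 0.68 [271. 191.]
scene rest [0.507 0.126 0.014] 0.76 [216. 199.]
scene cl
[... 185 characters left out ...]
] 0.77 [288. 271.]
scene lemon [0.57  0.352 0.035] 0.52 [200. 164.]
top [0.49  0.029 1.139] [[0.01, -0.99, 0.12], [-1.0, -0.01, -0.03], [0.03, -0.12, -0.99]]
top hone [0.518 0.146 0.029] 0.83 [194. 223.]
top hone [0.449 0.287 0.011] 0.59 [145. 247.]
top hone_grip [0.446 0.291 0.012] 0.9 [143. 248.]
top hone_grip [0.516 0.147 0.031] 0.7 [194. 224.]
top rest [0.525 0.147 0.018] 0.59 [194. 221.]
top clamp [ 0.521 -0.126  0.035] 0.95 [289. 223.]
top carriage [ 0.519 -0.126  0.058] 0.84 [290. 224.]
top salt_shaker [ 0.521 -0.124  0.036] 0.6 [288. 223.]
top mug [0.75  0.157 0.058] 0.86 [191. 141.]
top stock_cubes [ 0.471 -0.316  0.046] 0.83 [356. 242.]
top lemon [0.58  0.367 0.05 ] 0.8 [115. 200.]
```

```bash
python3 -c "
import cv2,numpy as np
a=cv2.imread('pics/scene.png');b=cv2.imread('pics/top.png')
cv2.imwrite('pics/both.png',cv2.resize(np.vstack([a,b]),(400,600)))"
```

```text
(no output)
```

View pics/top.png

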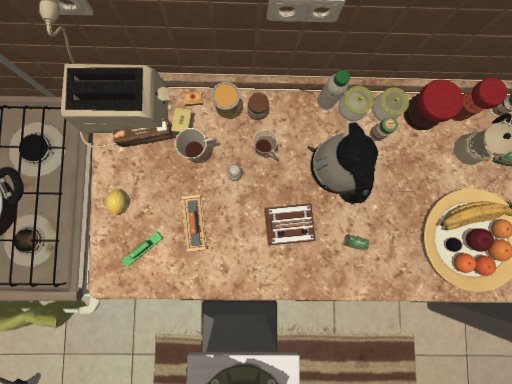

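View pics/scene.png

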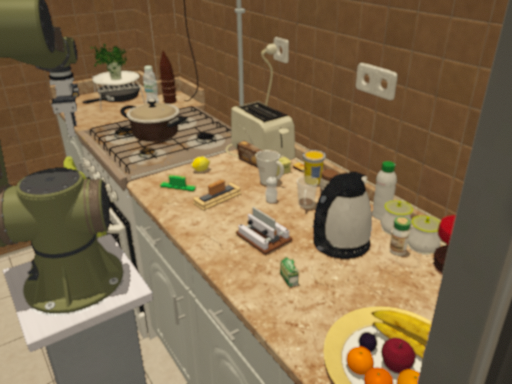

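Top view: the green look-alike lies at (143,248), the steel hone with its wooden grip is in its rest at (194,223), and the clamp is at (289,223). The salt shaker is at (234,172), and a tall kettle at (345,165) is close to the clamp. Hone candidates are (143,248), which is green and so rejected, and (194,223), which is in the wooden rest and so chosen. I'll check that one in a close crop.

Run:
```python
from h import *
p,d,C=cam("top")
print(np.array(cams.camera_info("wrist")["tool_from_camera"]).round(3).tolist())
for t,z in(("rest",.021),("hone",.03),("clamp",.0)):
    for m in finder.masks_of(t,"top")[:2]:
        v,u=np.nonzero(m["region"]); uv=np.c_[u,v]; X,_=pts(C,d,uv)
        P=atz(C,uv,z)[:,:2]; r=cv2.minAreaRect((P*1000).astype(np.float32))
        print(t,round(m["confidence"],2),uv.mean(0).round(),len(u),np.array(r[0]).round(1),np.array(r[1]).round(1),round(r[2],1),"z pct",np.percentile(X[:,2],[5,50,95,100]).round(3), "top pts",X[X[:,2]>np.percentile(X[:,2],90)].mean(0).round(3))
# tall obstacles map
vv,uu=np.mgrid[60:300,90:420]; uv=np.c_[uu.ravel(),vv.ravel()]; X,z=pts(C,d,uv)
ok=z>0; X=X[ok]
for y0 in np.arange(-.4,.4,.05):
    print(round(y0,2),[int(1000*max(X[(X[:,0]>=x0)&(X[:,0]<x0+.05)&(X[:,1]>=y0)&(X[:,1]<y0+.05),2].max(initial=0),0)) for x0 in np.arange(.3,.85,.05)])
c=cv2.resize(p[180:270,120:340],None,fx=3.5,fy=3.5,interpolation=cv2.INTER_CUBIC); save("crop",c)
```

```text
[[0.0, -0.972, -0.237, 0.07], [1.0, 0.0, 0.0, 0.001], [-0.0, -0.237, 0.972, 0.02], [0.0, 0.0, 0.0, 1.0]]
rest 0.83 [194. 223.] 735 [520.8 148.3] [161.3  61.3] 7.1 z pct [0.006 0.018 0.026 1.139] top pts [0.509 0.144 0.042]
hone 0.75 [141. 249.] 361 [443.6 293. ] [ 24.3 125.7] 39.1 z pct [0.009 0.014 0.05  1.139] top pts [0.446 0.289 0.08 ]
hone 0.58 [193. 223.] 413 [519.7 148.5] [128.8  26.5] 6.8 z pct [0.026 0.031 0.067 1.139] top pts [0.517 0.144 0.119]
clamp 0.94 [289. 224.] 1799 [ 520.3 -131.6] [111.1 142.5] 6.2 z pct [0.012 0.033 0.066 1.139] top pts [ 0.519 -0.124  0.102]
clamp 0.64 [193. 223.] 456 [520.7 150.9] [138.1  30.3] 6.7 z pct [0.014 0.031 0.067 1.139] top pts [0.518 0.144 0.114]
-0.4 [5, 4, 5, 43, 4, 4, 4, 6, 4, 108, 109]
-0.35 [5, 5, 32, 61, 4, 190, 213, 221, 221, 0, 86]
-0.3 [5, 3, 5, 54, 4, 196, 217, 224, 225, 214, 83]
-0.25 [3, 4, 4, 20, 12, 4, 166, 219, 220, 179, 5]
-0.2 [4, 4, 4, 59, 91, 41, 5, 92, 81, 10, 3]
-0.15 [5, 4, 4, 59, 91, 43, 4, 4, 4, 3, 3]
-0.1 [5, 4, 3, 61, 91, 43, 3, 4, 92, 93, 80]
-0.05 [5, 4, 4, 4, 4, 4, 3, 4, 93, 92, 79]
-0.0 [5, 4, 6, 5, 3, 4, 53, 93, 5, 5, 108]
0.05 [6, 6, 5, 6, 4, 6, 4, 79, 91, 90, 108]
0.1 [5, 5, 28, 68, 69, 67, 25, 111, 108, 106, 4]
0.15 [3, 5, 28, 69, 71, 63, 4, 108, 107, 106, 51]
0.2 [4, 5, 5, 15, 4, 4, 6, 4, 5, 144, 152]
0.25 [4, 7, 51, 51, 4, 4, 4, 4, 4, 181, 185]
0.3 [6, 14, 51, 43, 5, 43, 4, 4, 72, 181, 184]
0.35 [5, 4, 13, 5, 43, 57, 47, 4, 74, 182, 186]
```

View pics/crop.png

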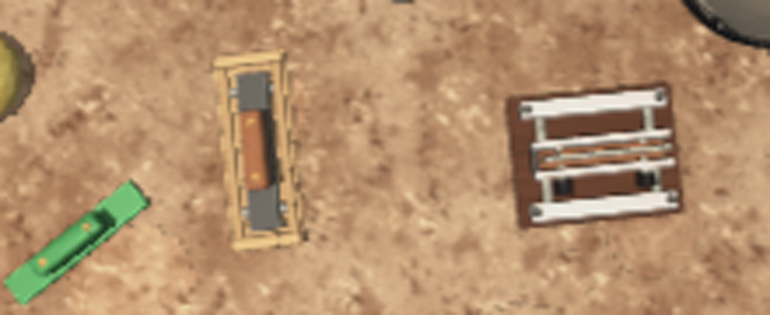

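The crop confirms the choice: the steel hone with a brown wooden grip lies in its rest at crop (255,150), the green look-alike is at (75,240), and the clamp with its edge is at (600,157). Next I move the wrist camera over the rest.

jog_arm([
  {"gripper":0.094,"slide":[-0.443,-0.24,0.0],"spin":-0.455},
  {"gripper":0.094,"slide":[-0.443,-0.24,0.0],"spin":-0.455},
  {"gripper":0.094,"slide":[-0.443,-0.24,0.0],"spin":-0.455},
  {"gripper":0.094,"slide":[-0.443,-0.24,0.0],"spin":-0.455},
  {"gripper":0.094,"slide":[-0.443,-0.24,0.0],"spin":-0.455},
  {"gripper":0.094,"slide":[-0.443,-0.24,0.0],"spin":-0.455},
  {"gripper":0.094,"slide":[-0.443,-0.24,0.0],"spin":-0.455},
  {"gripper":0.094,"slide":[-0.443,-0.24,0.0],"spin":-0.455},
])

```text
time_s: 2.0
ee_pos: [0.442, 0.2329, 0.4049]
eef_rot: [3.141, 0.001, -3.019]
force: [-0.4, 0.7, -0.4]
grip_width: 0.0938
grip_force: 0.0
```

```bash
cat >> h.py <<'E'
def look(tag):
    p,d,C=cam("wrist"); save(tag,p); print(telemetry.get_obs()["qpos"].round(2),C["c"].round(3)); out={}
    for t,z in(("rest",.026),("hone",.030),("hone_grip",.066),("clamp",0),("carriage",.066)):
        for m in finder.masks_of(t,"wrist")[:2]:
            v,u=np.nonzero(m["region"]); uv=np.c_[u,v]; X,zz=pts(C,d,uv); X=X[zz>0]
            r=cv2.minAreaRect((atz(C,uv,z)[:,:2]*1000).astype(np.float32))
            print(t,round(m["confidence"],2),uv.mean(0).round(),len(u),np.array(r[0]).round(1),np.array(r[1]).round(1),round(r[2],1),"z",np.percentile(X[:,2],[10,50,90,98]).round(4))
    np.savez("pics/"+tag+".npz",p=p,d=d,**C)
E
python3 -c "
from h import *
look('w1')"
```

```text
[ 0.4   0.19  1.66 -0.    1.29 -1.29] [0.373 0.226 0.385]
rest 0.55 [197. 217.] 2697 [512.8 154.8] [157.4  60.5] 8.4 z [0.0089 0.019  0.0252 0.0267]
hone 0.93 [308. 185.] 2138 [439.8 296.1] [ 32.2 122.3] 40.4 z [0.0112 0.0132 0.0489 0.0498]
hone 0.64 [190. 226.] 1622 [516.8 149. ] [128.7  32.7] 8.2 z [0.0286 0.0304 0.0645 0.0671]
hone_grip 0.81 [307. 185.] 2302 [433. 289.] [ 30.6 111.7] 39.6 z [0.0107 0.013  0.0488 0.0497]
hone_grip 0.8 [190. 226.] 1624 [501.6 157.4] [116.4  28.3] 8.1 z [0.0285 0.0304 0.0648 0.0674]
clamp 0.95 [ 21. 204.] 3419 [ 521.  -100.6] [120.7  74.3] 5.2 z [0.0133 0.0168 0.0395 0.0522]
carriage 0.79 [ 10. 208.] 555 [503.7 -52.5] [27.7 41.6] 84.6 z [0.0271 0.0399 0.0528 0.058 ]
```

jog_arm([
  {"gripper":0.094,"slide":[-0.067,-0.094,0.05],"spin":0.0},
  {"gripper":0.094,"slide":[-0.067,-0.094,0.05],"spin":0.0},
  {"gripper":0.094,"slide":[-0.067,-0.094,0.05],"spin":0.0},
  {"gripper":0.094,"slide":[-0.067,-0.094,0.05],"spin":0.0},
  {"gripper":0.094,"slide":[-0.067,-0.094,0.05],"spin":0.0},
])

```text
time_s: 2.8
ee_pos: [0.5185, 0.1507, 0.3547]
eef_rot: [3.141, -0.0, -3.018]
force: [0.3, -0.3, -1.0]
grip_width: 0.094
grip_force: 0.0
```

```bash
python3 -c "
from h import *
look('w2')
o=telemetry.get_obs();print(o['ee_pos'],o['eef_rot'],o['joint_vel'])"
```

```text
[ 0.22  0.32  1.61  0.    1.21 -1.48] [0.449 0.143 0.335]
rest 0.74 [257. 183.] 4993 [518.9 150. ] [161.7  61.2] 7.1 z [0.0092 0.0201 0.0259 0.0297]
hone 0.94 [400. 136.] 3515 [444.5 290.5] [ 35.6 125.5] 40.7 z [0.0107 0.0135 0.0487 0.0497]
hone 0.57 [256. 187.] 2617 [518.1 149.4] [129.6  25.9] 7.0 z [0.0295 0.0311 0.0668 0.0675]
hone_grip 0.7 [400. 136.] 3576 [445.  273.1] [ 32.  110.6] 40.3 z [0.0101 0.0134 0.0487 0.0497]
hone_grip 0.67 [257. 187.] 2814 [509.5 149.2] [115.2  24. ] 6.9 z [0.0293 0.0308 0.0668 0.0675]
clamp 0.7 [ 38. 159.] 7559 [ 519.4 -116. ] [116.1 105.5] 5.8 z [0.0149 0.0289 0.0573 0.0663]
carriage 0.93 [ 25. 160.] 2044 [504.3 -73.3] [44.8 58.4] 6.5 z [0.0323 0.0543 0.066  0.0789]
[0.51855342 0.15037863 0.35520958] [ 3.14146995e+00  8.29170367e-04 -3.01815081e+00] [-0.00772058  0.00394019 -0.00064893 -0.00166635  0.00041975 -0.00178674]
```

View pics/w2.png

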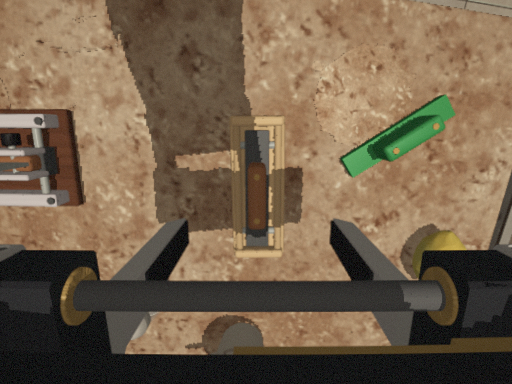

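Wrist view: the rest sits at (257,183), with the hone and its brown grip along the image column at (257,190). The green bar at (400,137) is clear of it, and the clamp edge shows at left. I'll now fit the grip from the depth of both views.

Run:
```python
from h import *
for tag in("w1","w2"):
    f=np.load(f"pics/{tag}.npz"); C=dict(K=f["K"],k1=float(f["k1"]),R=f["R"],c=f["c"]); d=f["d"]
    vv,uu=np.mgrid[0:260,0:512]; uv=np.c_[uu.ravel(),vv.ravel()]; X,z=pts(C,d,uv)
    a=(z>0)&(np.hypot(X[:,0]-.519,X[:,1]-.149)<.09)
    for n,lo,hi in(("grip",.058,.072),("bar",.027,.036),("rest",.021,.0285)):
        s=X[a&(X[:,2]>lo)&(X[:,2]<hi)]; r=cv2.minAreaRect((s[:,:2]*1000).astype(np.float32))
        print(tag,n,len(s),s.mean(0).round(4),np.median(s[:,2]).round(4),np.round(r[0],1),np.round(r[1],1),round(r[2],1))
```

```text
w1 grip 208 [0.514  0.1546 0.0639] 0.0646 [514.2 150.1] [57.4 18.5] 7.5
w1 bar 779 [0.4857 0.1494 0.03  ] 0.0299 [498.7 143. ] [118.   48.1] 1.2
w1 rest 822 [0.4732 0.1494 0.0238] 0.0236 [501.1 148.2] [123.5  53.9] 7.0
w2 grip 1174 [0.5164 0.1493 0.0659] 0.0661 [517.9 149.2] [63.1 17.9] 7.4
w2 bar 1609 [0.5079 0.1482 0.0299] 0.03 [518.8 149.4] [157.5  48.9] 7.6
w2 rest 1838 [0.5132 0.1499 0.0236] 0.0228 [519.2 150.1] [160.5  55.4] 7.5
```

jog_arm([
  {"gripper":0.094,"slide":[0.0,-0.001,0.05],"spin":0.0},
  {"gripper":0.094,"slide":[0.0,-0.001,0.1],"spin":0.0},
  {"gripper":0.094,"slide":[0.0,-0.001,0.121],"spin":0.0},
  {"gripper":0.094,"slide":[0.0,-0.001,0.121],"spin":0.0},
  {"gripper":0.06,"slide":[0.0,-0.001,0.121],"spin":0.0},
  {"gripper":0.03,"slide":[0.0,-0.001,0.121],"spin":0.0},
  {"gripper":0.0,"slide":[0.0,-0.001,0.121],"spin":0.0},
  {"gripper":0.0,"slide":[0.0,-0.001,0.121],"spin":0.0},
], squeeze=60)

```text
time_s: 3.9
ee_pos: [0.5193, 0.1486, 0.2347]
eef_rot: [3.141, 0.002, -3.019]
force: [1.0, 0.2, 0.6]
grip_width: 0.0656
grip_force: 0.0
```

jog_arm([
  {"gripper":0.0,"slide":[0.0,0.0,0.0],"spin":0.0},
  {"gripper":0.0,"slide":[0.0,0.0,0.0],"spin":0.0},
  {"gripper":0.0,"slide":[0.0,0.0,0.0],"spin":0.0},
  {"gripper":0.0,"slide":[0.0,0.0,0.0],"spin":0.0},
])

```text
time_s: 4.3
ee_pos: [0.5191, 0.1486, 0.2337]
eef_rot: [-3.142, -0.0, -3.019]
force: [-0.2, 0.1, 0.1]
grip_width: 0.0338
grip_force: 0.0
```

jog_arm([
  {"gripper":0.0,"slide":[0.0,0.0,0.0],"spin":0.0},
  {"gripper":0.0,"slide":[0.0,0.0,0.0],"spin":0.0},
  {"gripper":0.0,"slide":[0.0,0.0,0.0],"spin":0.0},
  {"gripper":0.0,"slide":[0.0,0.0,0.0],"spin":0.0},
  {"gripper":0.0,"slide":[0.0,0.0,0.0],"spin":0.0},
])

```text
time_s: 4.8
ee_pos: [0.5191, 0.1486, 0.2337]
eef_rot: [-3.142, -0.0, -3.019]
force: [-0.7, -0.2, 0.4]
grip_width: 0.0179
grip_force: 60.0
```

```bash
python3 -c "
from h import *
o=telemetry.get_obs();print({k:np.round(o[k],4).tolist() for k in o})"
```

```text
{'time_s': 4.8, 'qpos': [0.211, 0.4829, 1.7035, -0.0, 0.9553, -1.4821], 'joint_vel': [0.0008, 0.0008, 0.0006, 0.0004, -0.0013, -0.0002], 'tau': [0.0851, -56.4974, -28.423, 0.034, 0.0667, 0.0078], 'ee_pos': [0.5191, 0.1486, 0.2337], 'eef_rot': [-3.1416, -0.0001, -3.0193], 'force': [-0.6749, -0.2066, 0.3617], 'moment': [-0.0365, 0.0103, 0.0258], 'grip_force': 59.9996, 'grip_width': 0.0179}
```

jog_arm([
  {"gripper":0.0,"slide":[0.0,0.0,-0.02],"spin":0.0},
  {"gripper":0.0,"slide":[0.0,0.0,-0.06],"spin":0.0},
  {"gripper":0.0,"slide":[0.0,0.0,-0.11],"spin":0.0},
  {"gripper":0.0,"slide":[0.0,0.0,-0.13],"spin":0.0},
  {"gripper":0.0,"slide":[0.0,0.0,-0.13],"spin":0.0},
])

```text
time_s: 5.3
ee_pos: [0.5192, 0.1486, 0.3664]
eef_rot: [3.141, 0.005, -3.019]
force: [-0.2, -0.2, -3.6]
grip_width: 0.0179
grip_force: 60.0
```

Run:
```python
from h import *
look('w3')
o=telemetry.get_obs();print(o["ee_pos"],o["force"],o["moment"])
p,d,C=cam("top")
for m in finder.masks_of("clamp","top")[:1]:
    v,u=np.nonzero(m["region"]); uv=np.c_[u,v]; X,zz=pts(C,d,uv)
    r=cv2.minAreaRect((atz(C,uv,0.012)[:,:2]*1000).astype(np.float32)); print(r)
    s=X[(X[:,2]>.08)&(X[:,2]<.13)]; print(len(s),s.mean(0),s[:,2])
for tag in("w3",):
    f=np.load(f"pics/{tag}.npz"); C=dict(K=f["K"],k1=float(f["k1"]),R=f["R"],c=f["c"]); d=f["d"]
    vv,uu=np.mgrid[0:260,0:250]; uv=np.c_[uu.ravel(),vv.ravel()]; X,z=pts(C,d,uv)
    a=(z>0)&(abs(X[:,0]-.52)<.09)&(abs(X[:,1]+.128)<.1)
    for lo,hi in((.008,.03),(.06,.072),(.075,.12)):
        s=X[a&(X[:,2]>lo)&(X[:,2]<hi)]
        if len(s)>5:
            r=cv2.minAreaRect((s[:,:2]*1000).astype(np.float32)); print(lo,len(s),s.mean(0).round(4),np.percentile(s[:,2],[5,50,95]).round(4),np.round(r[0],1),np.round(r[1],1),round(r[2],1))
```

```text
[ 0.21  0.31  1.6   0.    1.23 -1.48] [0.45  0.142 0.346]
rest 0.62 [259. 149.] 2037 [497.6 147.5] [121.1  59.4] 7.2 z [0.0089 0.0198 0.0259 0.0269]
hone 0.93 [258. 202.] 5404 [546.5 153.2] [177.7  44.5] 7.0 z [0.162  0.1911 0.1995 0.2001]
hone 0.64 [397. 134.] 3257 [444. 291.] [ 34.7 125.7] 40.5 z [0.0108 0.0135 0.0487 0.0496]
hone_grip 0.89 [398. 133.] 3206 [444.6 273.6] [ 30.6 110.2] 40.0 z [0.011  0.0136 0.0487 0.0496]
hone_grip 0.79 [258. 202.] 5506 [535.7 151.4] [159.8  40.6] 6.7 z [0.162  0.1877 0.1995 0.2001]
clamp 0.58 [ 42. 155.] 7873 [ 519.2 -122.6] [114.6 117.8] 6.9 z [0.015  0.0312 0.0597 0.0706]
[0.5190589  0.14857726 0.36196755] [-0.29793656  0.72042929 -2.5961104 ] [0.06033405 0.02161364 0.03255097]
((519.1192016601562, -130.50680541992188), (112.29331970214844, 142.7314453125), 7.090973854064941)
57 [ 0.51994739 -0.13046083  0.08804659] [0.08669306 0.08710665 0.08813451 0.09038627 0.08559167 0.08839136
 0.0887198  0.08645765 0.08476801 0.08859447 0.08765531 0.0877513
 0.08773477 0.08902957 0.09182183 0.09074105 0.08834752 0.08554993
 0.08428566 0.08841086 0.08969425 0.08942711 0.08673028 0.0905852
 0.09113766 0.08964121 0.0880416  0.0915085  0.08943073 0.08793401
 0.08876996 0.08888514 0.08921001 0.08902659 0.08438619 0.08767079
 0.0845614  0.08986085 0.09076617 0.08797357 0.0895328  0.08629847
 0.08600341 0.08610824 0.08514906 0.08876996 0.09114351 0.08763599
 0.0878675  0.08864713 0.08024851 0.08987978 0.08637202 0.08928425
 0.08756186 0.08913418 0.08760633]
0.008 3824 [ 0.5105 -0.0909  0.0166] [0.0123 0.0159 0.0261] [ 515.5 -110.1] [109.3 103.4] 5.5
0.06 628 [ 0.514  -0.091   0.0648] [0.0607 0.065  0.0689] [507.6 -94.9] [43.9 42.4] 7.3
0.075 133 [ 0.5126 -0.084   0.0839] [0.0769 0.0844 0.09  ] [513.7 -89.6] [ 4.2 21.7] 6.2
```

View pics/w3.png

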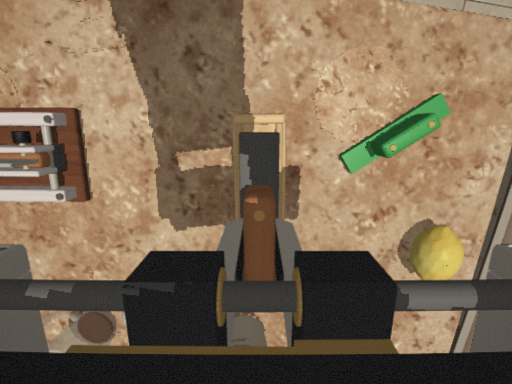

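The hone is held straight, at about 2.6 N with its wooden grip at (260,215). I carry it to the start of the stroke, behind the edge.

jog_arm([
  {"gripper":0.0,"slide":[0.08,-0.276,0.0],"spin":0.0},
  {"gripper":0.0,"slide":[0.08,-0.276,0.0],"spin":0.0},
  {"gripper":0.0,"slide":[0.08,-0.276,0.0],"spin":0.0},
  {"gripper":0.0,"slide":[0.08,-0.276,0.0],"spin":0.0},
  {"gripper":0.0,"slide":[0.08,-0.276,0.0],"spin":0.0},
  {"gripper":0.0,"slide":[0.08,-0.276,0.0],"spin":0.0},
  {"gripper":0.0,"slide":[0.08,-0.276,0.0],"spin":0.0},
  {"gripper":0.0,"slide":[0.08,-0.276,0.0],"spin":0.0},
])

```text
time_s: 6.5
ee_pos: [0.4732, -0.1355, 0.3633]
eef_rot: [3.141, -0.001, -3.021]
force: [-0.0, 0.2, -2.9]
grip_width: 0.0179
grip_force: 60.0
```

jog_arm([
  {"gripper":0.0,"slide":[0.0,0.0,0.02],"spin":0.0},
  {"gripper":0.0,"slide":[0.0,0.0,0.04],"spin":0.0},
  {"gripper":0.0,"slide":[0.0,0.0,0.046],"spin":0.0},
  {"gripper":0.0,"slide":[0.0,0.0,0.046],"spin":0.0},
  {"gripper":0.0,"slide":[0.0,0.0,0.046],"spin":0.0},
  {"gripper":0.0,"slide":[0.0,0.0,0.046],"spin":0.0},
])

```text
time_s: 7.1
ee_pos: [0.4736, -0.1349, 0.3186]
eef_rot: [-3.141, 0.001, -3.019]
force: [-0.9, -0.0, -3.0]
grip_width: 0.0179
grip_force: 60.0
```

Run:
```python
from h import *
o=telemetry.get_obs();print(o["ee_pos"],o["eef_rot"],o["force"],o["moment"],o["qpos"].round(2))
p,d,C=cam("wrist"); save("w4",p)
np.savez("pics/w4.npz",p=p,d=d,**C)
F=[]
for _ in range(4):
    cams.camera("wrist"); o=telemetry.get_obs(); F.append(np.r_[o["force"],o["ee_pos"][2]*100])
print(np.round(F,3))
```

```text
[ 0.47357872 -0.13487892  0.3185901 ] [-3.14097101e+00  1.26104128e-03 -3.01897119e+00] [-0.8508002  -0.02988858 -3.00445593] [ 0.02345599 -0.03799369 -0.0286271 ] [-0.35  0.27  1.78  0.    1.1  -2.05]
[[ 2.3700e-01  1.0000e-02 -2.8870e+00  3.1832e+01]
 [-9.9100e-01 -4.4700e-01 -2.4820e+00  3.1822e+01]
 [-6.9000e-02 -5.4800e-01 -3.1200e+00  3.1808e+01]
 [-7.0200e-01 -1.2300e-01 -2.0710e+00  3.1797e+01]]
```

View pics/w4.png

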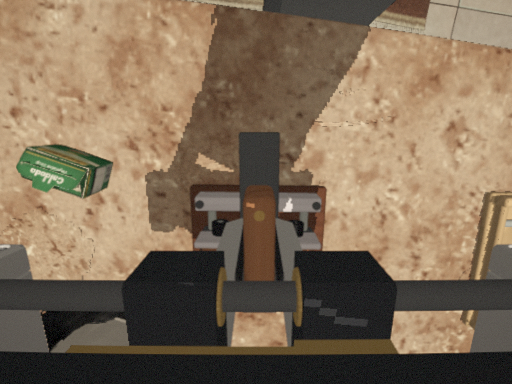

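The wrist view shows the hone centred over the clamp and parallel to it at (260,160). The knobs are on the near side at (220,228) and (297,228). I start the touch-down.

jog_arm([
  {"gripper":0.0,"slide":[0.0,0.0,0.004],"spin":0.0},
  {"gripper":0.0,"slide":[0.0,0.0,0.008],"spin":0.0},
  {"gripper":0.0,"slide":[0.0,0.0,0.01],"spin":0.0},
  {"gripper":0.0,"slide":[0.0,0.0,0.01],"spin":0.0},
  {"gripper":0.0,"slide":[0.0,0.0,0.01],"spin":0.0},
  {"gripper":0.0,"slide":[0.0,0.0,0.01],"spin":0.0},
])

```text
time_s: 7.95
ee_pos: [0.4734, -0.1351, 0.3078]
eef_rot: [-3.141, 0.0, -3.019]
force: [0.6, 0.1, -2.1]
grip_width: 0.0176
grip_force: 60.0
```

jog_arm([
  {"gripper":0.0,"slide":[0.0,0.0,0.0005],"spin":0.0},
  {"gripper":0.0,"slide":[0.0,0.0,0.001],"spin":0.0},
  {"gripper":0.0,"slide":[0.0,0.0,0.001],"spin":0.0},
])

```text
time_s: 8.25
ee_pos: [0.4733, -0.1351, 0.3066]
eef_rot: [3.142, -0.0, -3.019]
force: [1.0, -0.2, -3.2]
grip_width: 0.0172
grip_force: 60.0
```

jog_arm([
  {"gripper":0.0,"slide":[0.0,0.0,0.0005],"spin":0.0},
  {"gripper":0.0,"slide":[0.0,0.0,0.001],"spin":0.0},
  {"gripper":0.0,"slide":[0.0,0.0,0.001],"spin":0.0},
])

```text
time_s: 8.55
ee_pos: [0.4733, -0.1351, 0.3056]
eef_rot: [-3.142, -0.0, -3.019]
force: [0.8, -0.5, -3.3]
grip_width: 0.0174
grip_force: 60.0
```

jog_arm([
  {"gripper":0.0,"slide":[0.0,0.0,0.0005],"spin":0.0},
  {"gripper":0.0,"slide":[0.0,0.0,0.001],"spin":0.0},
  {"gripper":0.0,"slide":[0.0,0.0,0.001],"spin":0.0},
])

```text
time_s: 8.85
ee_pos: [0.4735, -0.1351, 0.3049]
eef_rot: [-3.141, 0.001, -3.019]
force: [0.5, 0.4, 0.4]
grip_width: 0.0174
grip_force: 60.0
```

jog_arm([
  {"gripper":0.0,"slide":[0.0,0.0,0.0005],"spin":0.0},
  {"gripper":0.0,"slide":[0.0,0.0,0.0007],"spin":0.0},
  {"gripper":0.0,"slide":[0.0,0.0,0.0007],"spin":0.0},
])

```text
time_s: 9.15
ee_pos: [0.4735, -0.1351, 0.3043]
eef_rot: [-3.141, 0.001, -3.019]
force: [-0.2, 0.9, 6.0]
grip_width: 0.0176
grip_force: 60.0
```

Contact comes at TCP z≈0.305 and the press is now about 8.8 N. I begin stroke 1.

jog_arm([
  {"gripper":0.0,"slide":[-0.002,0.0,0.0],"spin":0.0},
  {"gripper":0.0,"slide":[-0.005,0.0,0.0],"spin":0.0},
  {"gripper":0.0,"slide":[-0.009,0.0,0.0],"spin":0.0},
  {"gripper":0.0,"slide":[-0.013,0.0,0.0],"spin":0.0},
])

```text
time_s: 9.55
ee_pos: [0.4861, -0.1336, 0.3041]
eef_rot: [-3.141, -0.001, -3.019]
force: [-6.2, -0.4, 8.4]
grip_width: 0.0179
grip_force: 60.0
```

jog_arm([
  {"gripper":0.0,"slide":[-0.004,0.0,-0.0002],"spin":0.0},
  {"gripper":0.0,"slide":[-0.008,0.0,-0.0003],"spin":0.0},
  {"gripper":0.0,"slide":[-0.012,0.0,-0.0003],"spin":0.0},
  {"gripper":0.0,"slide":[-0.016,0.0,-0.0003],"spin":0.0},
])

```text
time_s: 9.95
ee_pos: [0.502, -0.1317, 0.3043]
eef_rot: [-3.142, -0.002, -3.019]
force: [-6.2, -1.2, 6.9]
grip_width: 0.0176
grip_force: 60.0
```

jog_arm([
  {"gripper":0.0,"slide":[-0.004,0.0,-0.0001],"spin":0.0},
  {"gripper":0.0,"slide":[-0.008,0.0,-0.0002],"spin":0.0},
  {"gripper":0.0,"slide":[-0.012,0.0,-0.0002],"spin":0.0},
  {"gripper":0.0,"slide":[-0.016,0.0,-0.0002],"spin":0.0},
  {"gripper":0.0,"slide":[-0.02,0.0,-0.0002],"spin":0.0},
])

```text
time_s: 10.45
ee_pos: [0.5218, -0.1293, 0.3044]
eef_rot: [3.142, -0.002, -3.019]
force: [-6.2, -1.1, 5.7]
grip_width: 0.0177
grip_force: 60.0
```

jog_arm([
  {"gripper":0.0,"slide":[-0.004,0.0,0.0],"spin":0.0},
  {"gripper":0.0,"slide":[-0.008,0.0,0.0],"spin":0.0},
  {"gripper":0.0,"slide":[-0.012,0.0,0.0],"spin":0.0},
  {"gripper":0.0,"slide":[-0.016,0.0,0.0],"spin":0.0},
  {"gripper":0.0,"slide":[-0.02,0.0,0.0],"spin":0.0},
])

```text
time_s: 10.95
ee_pos: [0.5416, -0.1268, 0.3044]
eef_rot: [3.141, -0.002, -3.019]
force: [-5.7, -1.0, 5.5]
grip_width: 0.0176
grip_force: 60.0
```

jog_arm([
  {"gripper":0.0,"slide":[-0.004,0.0,0.0],"spin":0.0},
  {"gripper":0.0,"slide":[-0.008,0.0,0.0],"spin":0.0},
  {"gripper":0.0,"slide":[-0.012,0.0,0.0],"spin":0.0},
  {"gripper":0.0,"slide":[-0.016,0.0,0.0],"spin":0.0},
  {"gripper":0.0,"slide":[-0.02,0.0,0.0],"spin":0.0},
])

```text
time_s: 11.45
ee_pos: [0.5615, -0.1244, 0.3043]
eef_rot: [3.141, -0.002, -3.019]
force: [-5.2, -0.1, 4.8]
grip_width: 0.0175
grip_force: 60.0
```

jog_arm([
  {"gripper":0.0,"slide":[-0.004,0.0,0.0],"spin":0.0},
  {"gripper":0.0,"slide":[-0.008,0.0,0.0],"spin":0.0},
  {"gripper":0.0,"slide":[-0.012,0.0,0.0],"spin":0.0},
  {"gripper":0.0,"slide":[-0.015,0.0,0.0],"spin":0.0},
  {"gripper":0.0,"slide":[-0.017,0.0,-0.002],"spin":0.0},
  {"gripper":0.0,"slide":[-0.017,0.0,-0.012],"spin":0.0},
  {"gripper":0.0,"slide":[-0.017,0.0,-0.025],"spin":0.0},
  {"gripper":0.0,"slide":[-0.017,0.0,-0.025],"spin":0.0},
])

```text
time_s: 12.25
ee_pos: [0.5788, -0.1222, 0.332]
eef_rot: [-3.14, 0.004, -3.019]
force: [-0.2, 0.6, -3.8]
grip_width: 0.0174
grip_force: 60.0
```

Run:
```python
from h import *
F=[]
for _ in range(8):
    p,d=cams.camera("wrist"); o=telemetry.get_obs(); F.append(np.r_[o["force"],o["ee_pos"]])
print(np.mean(F,0).round(4),o["eef_rot"]); look("w5")
```

```text
[ 0.1074  0.1875 -2.5314  0.5785 -0.1222  0.3295] [ 3.14140950e+00 -4.58048595e-04 -3.01941131e+00]
[-0.27  0.46  1.48  0.    1.2  -1.96] [ 0.509 -0.129  0.309]
rest 0.97 [497. 178.] 4255 [527.  110.8] [162.2  42.5] 18.8 z [0.0067 0.0113 0.0215 0.0256]
hone 0.76 [258. 202.] 5288 [ 592.7 -119.2] [156.5  39.2] 7.1 z [0.1251 0.1557 0.1624 0.163 ]
hone_grip 0.8 [259. 202.] 5508 [ 581.9 -120.2] [136.3  35.1] 7.0 z [0.125  0.1511 0.1623 0.163 ]
clamp 0.8 [257. 127.] 12981 [ 518.2 -129.2] [116.  147.7] 7.0 z [0.0155 0.0376 0.0656 0.0894]
carriage 0.78 [257. 131.] 4244 [ 511.3 -130.2] [ 43.9 109.9] 6.4 z [0.0525 0.0638 0.0885 0.0903]
```

jog_arm([
  {"gripper":0.0,"slide":[0.04,0.0,0.0],"spin":0.0},
  {"gripper":0.0,"slide":[0.08,0.0,0.0],"spin":0.0},
  {"gripper":0.0,"slide":[0.1055,0.0,0.0],"spin":0.0},
  {"gripper":0.0,"slide":[0.1055,0.0,0.01],"spin":0.0},
  {"gripper":0.0,"slide":[0.1055,0.0,0.02],"spin":0.0},
  {"gripper":0.0,"slide":[0.1055,0.0,0.023],"spin":0.0},
  {"gripper":0.0,"slide":[0.1055,0.0,0.023],"spin":0.0},
  {"gripper":0.0,"slide":[0.1055,0.0,0.023],"spin":0.0},
])

```text
time_s: 13.75
ee_pos: [0.4744, -0.1349, 0.3063]
eef_rot: [3.141, -0.0, -3.019]
force: [-0.9, 0.6, -2.9]
grip_width: 0.0178
grip_force: 60.0
```

jog_arm([
  {"gripper":0.0,"slide":[0.0,0.0,0.0],"spin":0.0},
  {"gripper":0.0,"slide":[0.0,0.0,0.0],"spin":0.0},
  {"gripper":0.0,"slide":[0.0,0.0,0.0],"spin":0.0},
])

```text
time_s: 14.05
ee_pos: [0.4739, -0.135, 0.3066]
eef_rot: [-3.142, 0.0, -3.019]
force: [-0.4, 0.8, -2.3]
grip_width: 0.0175
grip_force: 60.0
```

jog_arm([
  {"gripper":0.0,"slide":[0.0,0.0,0.0007],"spin":0.0},
  {"gripper":0.0,"slide":[0.0,0.0,0.0013],"spin":0.0},
  {"gripper":0.0,"slide":[0.0,0.0,0.0018],"spin":0.0},
  {"gripper":0.0,"slide":[0.0,0.0,0.0021],"spin":0.0},
  {"gripper":0.0,"slide":[0.0,0.0,0.0021],"spin":0.0},
])

```text
time_s: 14.55
ee_pos: [0.4739, -0.135, 0.3047]
eef_rot: [-3.141, 0.001, -3.019]
force: [0.4, 0.8, 2.2]
grip_width: 0.0178
grip_force: 60.0
```

jog_arm([
  {"gripper":0.0,"slide":[-0.001,0.0,0.0002],"spin":0.0},
  {"gripper":0.0,"slide":[-0.004,0.0,0.0002],"spin":0.0},
  {"gripper":0.0,"slide":[-0.008,0.0,0.0002],"spin":0.0},
  {"gripper":0.0,"slide":[-0.012,0.0,0.0002],"spin":0.0},
])

```text
time_s: 14.95
ee_pos: [0.4859, -0.1336, 0.3042]
eef_rot: [-3.142, -0.001, -3.019]
force: [-6.3, -1.5, 5.7]
grip_width: 0.0177
grip_force: 60.0
```

Press is about 8.3 N, so I carry on.

jog_arm([
  {"gripper":0.0,"slide":[-0.004,0.0,0.0],"spin":0.0},
  {"gripper":0.0,"slide":[-0.008,0.0,0.0],"spin":0.0},
  {"gripper":0.0,"slide":[-0.012,0.0,0.0],"spin":0.0},
  {"gripper":0.0,"slide":[-0.016,0.0,0.0],"spin":0.0},
  {"gripper":0.0,"slide":[-0.02,0.0,0.0],"spin":0.0},
])

```text
time_s: 15.45
ee_pos: [0.5057, -0.1312, 0.3042]
eef_rot: [-3.142, -0.001, -3.019]
force: [-6.2, -1.6, 7.2]
grip_width: 0.0175
grip_force: 60.0
```

jog_arm([
  {"gripper":0.0,"slide":[-0.004,0.0,-0.0001],"spin":0.0},
  {"gripper":0.0,"slide":[-0.008,0.0,-0.0002],"spin":0.0},
  {"gripper":0.0,"slide":[-0.012,0.0,-0.0002],"spin":0.0},
  {"gripper":0.0,"slide":[-0.016,0.0,-0.0002],"spin":0.0},
  {"gripper":0.0,"slide":[-0.02,0.0,-0.0002],"spin":0.0},
])

```text
time_s: 15.95
ee_pos: [0.5256, -0.1287, 0.3043]
eef_rot: [3.142, -0.001, -3.019]
force: [-5.1, -1.3, 6.0]
grip_width: 0.0176
grip_force: 60.0
```

jog_arm([
  {"gripper":0.0,"slide":[-0.004,0.0,0.0],"spin":0.0},
  {"gripper":0.0,"slide":[-0.008,0.0,-0.0001],"spin":0.0},
  {"gripper":0.0,"slide":[-0.012,0.0,-0.0001],"spin":0.0},
  {"gripper":0.0,"slide":[-0.016,0.0,-0.0001],"spin":0.0},
  {"gripper":0.0,"slide":[-0.02,0.0,-0.0001],"spin":0.0},
])

```text
time_s: 16.45
ee_pos: [0.5454, -0.1263, 0.3043]
eef_rot: [3.141, -0.002, -3.019]
force: [-4.3, -1.0, 4.5]
grip_width: 0.0175
grip_force: 60.0
```

jog_arm([
  {"gripper":0.0,"slide":[-0.004,0.0,0.0001],"spin":0.0},
  {"gripper":0.0,"slide":[-0.008,0.0,0.0001],"spin":0.0},
  {"gripper":0.0,"slide":[-0.012,0.0,0.0001],"spin":0.0},
  {"gripper":0.0,"slide":[-0.016,0.0,0.0001],"spin":0.0},
  {"gripper":0.0,"slide":[-0.02,0.0,0.0001],"spin":0.0},
])

```text
time_s: 16.95
ee_pos: [0.5653, -0.1238, 0.3041]
eef_rot: [3.141, -0.002, -3.019]
force: [-4.5, -0.9, 5.0]
grip_width: 0.0174
grip_force: 60.0
```

jog_arm([
  {"gripper":0.0,"slide":[-0.004,0.0,0.0],"spin":0.0},
  {"gripper":0.0,"slide":[-0.008,0.0,0.0],"spin":0.0},
  {"gripper":0.0,"slide":[-0.011,0.0,0.0],"spin":0.0},
  {"gripper":0.0,"slide":[-0.013,0.0,-0.002],"spin":0.0},
  {"gripper":0.0,"slide":[-0.013,0.0,-0.012],"spin":0.0},
  {"gripper":0.0,"slide":[-0.013,0.0,-0.025],"spin":0.0},
  {"gripper":0.0,"slide":[-0.013,0.0,-0.025],"spin":0.0},
  {"gripper":0.0,"slide":[-0.013,0.0,-0.025],"spin":0.0},
])

```text
time_s: 17.75
ee_pos: [0.578, -0.1222, 0.3299]
eef_rot: [-3.141, 0.001, -3.019]
force: [-0.4, -0.9, -2.7]
grip_width: 0.0176
grip_force: 60.0
```

jog_arm([
  {"gripper":0.0,"slide":[0.04,0.0,0.0],"spin":0.0},
  {"gripper":0.0,"slide":[0.08,0.0,0.0],"spin":0.0},
  {"gripper":0.0,"slide":[0.105,0.0,0.0],"spin":0.0},
  {"gripper":0.0,"slide":[0.105,0.0,0.01],"spin":0.0},
  {"gripper":0.0,"slide":[0.105,0.0,0.02],"spin":0.0},
  {"gripper":0.0,"slide":[0.105,0.0,0.0226],"spin":0.0},
  {"gripper":0.0,"slide":[0.105,0.0,0.0226],"spin":0.0},
  {"gripper":0.0,"slide":[0.105,0.0,0.0226],"spin":0.0},
])

```text
time_s: 18.55
ee_pos: [0.4743, -0.135, 0.3066]
eef_rot: [3.141, -0.0, -3.019]
force: [1.1, -0.2, -2.2]
grip_width: 0.0175
grip_force: 60.0
```

jog_arm([
  {"gripper":0.0,"slide":[0.0,0.0,0.0],"spin":0.0},
  {"gripper":0.0,"slide":[0.0,0.0,0.0],"spin":0.0},
  {"gripper":0.0,"slide":[0.0,0.0,0.0],"spin":0.0},
])

```text
time_s: 18.85
ee_pos: [0.4739, -0.135, 0.3069]
eef_rot: [-3.141, 0.0, -3.019]
force: [-0.3, 0.1, -2.7]
grip_width: 0.0178
grip_force: 60.0
```

jog_arm([
  {"gripper":0.0,"slide":[0.0,0.0,0.0007],"spin":0.0},
  {"gripper":0.0,"slide":[0.0,0.0,0.0014],"spin":0.0},
  {"gripper":0.0,"slide":[0.0,0.0,0.002],"spin":0.0},
  {"gripper":0.0,"slide":[0.0,0.0,0.0025],"spin":0.0},
  {"gripper":0.0,"slide":[0.0,0.0,0.0025],"spin":0.0},
])

```text
time_s: 19.35
ee_pos: [0.4739, -0.1351, 0.3046]
eef_rot: [-3.141, 0.001, -3.019]
force: [-0.0, 0.0, 2.5]
grip_width: 0.018
grip_force: 60.0
```

jog_arm([
  {"gripper":0.0,"slide":[-0.001,0.0,0.0002],"spin":0.0},
  {"gripper":0.0,"slide":[-0.004,0.0,0.0002],"spin":0.0},
  {"gripper":0.0,"slide":[-0.008,0.0,0.0002],"spin":0.0},
  {"gripper":0.0,"slide":[-0.012,0.0,0.0002],"spin":0.0},
])

```text
time_s: 19.75
ee_pos: [0.486, -0.1336, 0.3041]
eef_rot: [-3.142, -0.001, -3.019]
force: [-5.8, -0.9, 5.6]
grip_width: 0.0179
grip_force: 60.0
```

jog_arm([
  {"gripper":0.0,"slide":[-0.004,0.0,0.0],"spin":0.0},
  {"gripper":0.0,"slide":[-0.008,0.0,-0.0001],"spin":0.0},
  {"gripper":0.0,"slide":[-0.012,0.0,-0.0001],"spin":0.0},
  {"gripper":0.0,"slide":[-0.016,0.0,-0.0001],"spin":0.0},
  {"gripper":0.0,"slide":[-0.02,0.0,-0.0001],"spin":0.0},
])

```text
time_s: 20.25
ee_pos: [0.5058, -0.1312, 0.3042]
eef_rot: [-3.142, -0.001, -3.019]
force: [-4.5, -1.4, 5.9]
grip_width: 0.0177
grip_force: 60.0
```

jog_arm([
  {"gripper":0.0,"slide":[-0.004,0.0,-0.0001],"spin":0.0},
  {"gripper":0.0,"slide":[-0.008,0.0,-0.0001],"spin":0.0},
  {"gripper":0.0,"slide":[-0.012,0.0,-0.0001],"spin":0.0},
  {"gripper":0.0,"slide":[-0.016,0.0,-0.0001],"spin":0.0},
  {"gripper":0.0,"slide":[-0.02,0.0,-0.0001],"spin":0.0},
])

```text
time_s: 20.75
ee_pos: [0.5257, -0.1287, 0.3042]
eef_rot: [3.142, -0.001, -3.019]
force: [-4.9, -0.1, 4.1]
grip_width: 0.0177
grip_force: 60.0
```

jog_arm([
  {"gripper":0.0,"slide":[-0.004,0.0,0.0001],"spin":0.0},
  {"gripper":0.0,"slide":[-0.008,0.0,0.0001],"spin":0.0},
  {"gripper":0.0,"slide":[-0.012,0.0,0.0001],"spin":0.0},
  {"gripper":0.0,"slide":[-0.016,0.0,0.0001],"spin":0.0},
  {"gripper":0.0,"slide":[-0.02,0.0,0.0001],"spin":0.0},
])

```text
time_s: 21.25
ee_pos: [0.5455, -0.1263, 0.3041]
eef_rot: [3.142, -0.002, -3.019]
force: [-5.5, -0.8, 6.0]
grip_width: 0.0175
grip_force: 60.0
```

jog_arm([
  {"gripper":0.0,"slide":[-0.004,0.0,0.0],"spin":0.0},
  {"gripper":0.0,"slide":[-0.008,0.0,0.0],"spin":0.0},
  {"gripper":0.0,"slide":[-0.012,0.0,0.0],"spin":0.0},
  {"gripper":0.0,"slide":[-0.016,0.0,0.0],"spin":0.0},
  {"gripper":0.0,"slide":[-0.02,0.0,0.0],"spin":0.0},
])

```text
time_s: 21.75
ee_pos: [0.5653, -0.1238, 0.304]
eef_rot: [3.141, -0.002, -3.019]
force: [-4.4, -1.2, 4.7]
grip_width: 0.0178
grip_force: 60.0
```

jog_arm([
  {"gripper":0.0,"slide":[-0.004,0.0,0.0],"spin":0.0},
  {"gripper":0.0,"slide":[-0.008,0.0,0.0],"spin":0.0},
  {"gripper":0.0,"slide":[-0.011,0.0,0.0],"spin":0.0},
  {"gripper":0.0,"slide":[-0.013,0.0,-0.002],"spin":0.0},
  {"gripper":0.0,"slide":[-0.013,0.0,-0.02],"spin":0.0},
  {"gripper":0.0,"slide":[-0.013,0.0,-0.06],"spin":0.0},
  {"gripper":0.0,"slide":[-0.013,0.0,-0.06],"spin":0.0},
  {"gripper":0.0,"slide":[-0.013,0.0,-0.06],"spin":0.0},
])

```text
time_s: 22.55
ee_pos: [0.5781, -0.1221, 0.3641]
eef_rot: [-3.141, 0.001, -3.019]
force: [-0.1, 0.2, -3.0]
grip_width: 0.0178
grip_force: 60.0
```

Run:
```python
from h import *
o=telemetry.get_obs();print(o["ee_pos"],o["eef_rot"],o["force"]); look("w6")
d=np.array([.5191,.1486])-o["ee_pos"][:2]; y=o["eef_rot"][2]
print("tool delta",d@[np.cos(y),np.sin(y)],d@[np.sin(y),-np.cos(y)])
```

```text
[ 0.57811926 -0.12211455  0.36412281] [-3.14136373e+00  1.14131434e-03 -3.01930292e+00] [-0.05714089  0.15940296 -2.96901101]
[-0.27  0.43  1.45  0.    1.27 -1.96] [ 0.509 -0.129  0.344]
rest 0.85 [487. 166.] 6744 [524.2 127.3] [167.6  68.8] 18.8 z [0.0088 0.0111 0.0223 0.0263]
hone 0.74 [258. 202.] 5408 [ 603.3 -118. ] [176.2  44.2] 7.0 z [0.1599 0.1869 0.1973 0.1979]
hone_grip 0.57 [258. 202.] 5211 [ 592.  -119.8] [155.1  38.6] 6.2 z [0.16   0.1907 0.1973 0.1979]
clamp 0.7 [257. 126.] 10187 [ 518.8 -129.9] [114.8 145.5] 6.3 z [0.0155 0.0374 0.0654 0.089 ]
carriage 0.92 [256. 130.] 3187 [ 511.  -130.5] [ 45.3 109.9] 6.2 z [0.0519 0.0617 0.088  0.09  ]
tool delta 0.025555341787794277 0.27589230386337527
```

View pics/w6.png

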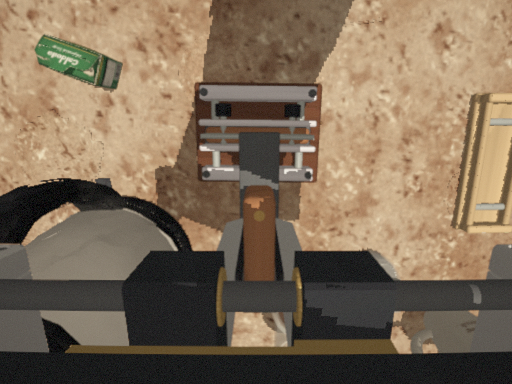

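The wrist view shows the hone still straight in the fingers, with its bar at (260,160). The clamp below is undisturbed, with the edge back at its centre near (258,135), and the empty rest is at right (490,165). I return the hone to the rest.

jog_arm([
  {"gripper":0.0,"slide":[0.0255,0.276,0.0],"spin":0.0},
  {"gripper":0.0,"slide":[0.0255,0.276,0.0],"spin":0.0},
  {"gripper":0.0,"slide":[0.0255,0.276,0.0],"spin":0.0},
  {"gripper":0.0,"slide":[0.0255,0.276,0.0],"spin":0.0},
  {"gripper":0.0,"slide":[0.0255,0.276,0.0],"spin":0.0},
  {"gripper":0.0,"slide":[0.0255,0.276,0.0],"spin":0.0},
  {"gripper":0.0,"slide":[0.0255,0.276,0.0],"spin":0.0},
  {"gripper":0.0,"slide":[0.0255,0.276,0.0],"spin":0.0},
])

```text
time_s: 23.65
ee_pos: [0.519, 0.1488, 0.3639]
eef_rot: [-3.141, -0.0, -3.018]
force: [0.5, 0.3, -2.9]
grip_width: 0.0175
grip_force: 60.0
```

jog_arm([
  {"gripper":0.0,"slide":[0.0,0.0,0.04],"spin":0.0},
  {"gripper":0.0,"slide":[0.0,0.0,0.08],"spin":0.0},
  {"gripper":0.0,"slide":[0.0,0.0,0.11],"spin":0.0},
  {"gripper":0.0,"slide":[0.0,0.0,0.11],"spin":0.0},
  {"gripper":0.0,"slide":[0.0,0.0,0.11],"spin":0.0},
  {"gripper":0.0,"slide":[0.0,0.0,0.11],"spin":0.0},
])

```text
time_s: 24.25
ee_pos: [0.5197, 0.1482, 0.2561]
eef_rot: [3.141, 0.003, -3.02]
force: [0.5, -0.1, -1.3]
grip_width: 0.0174
grip_force: 60.0
```

Run:
```python
from h import *
o=telemetry.get_obs();print(o["ee_pos"],o["eef_rot"],o["force"]); look("w7")
```

```text
[0.51974334 0.14822566 0.25608785] [ 3.14140171e+00  2.78588315e-03 -3.02006964e+00] [ 0.53489415 -0.11617583 -1.30551868]
[ 0.21  0.45  1.69 -0.    1.   -1.48] [0.45  0.141 0.236]
hone 0.86 [454. 146.] 6637 [451.5 282. ] [ 41.5 107.8] 39.3 z [0.0087 0.0192 0.0485 0.0495]
hone 0.8 [258. 202.] 5307 [512.8 148.4] [115.7  28.7] 7.0 z [0.0519 0.082  0.0893 0.0898]
hone_grip 0.95 [258. 202.] 5236 [502.6 147.5] [96.9 23.8] 7.3 z [0.0519 0.0824 0.0893 0.0899]
hone_grip 0.72 [454. 146.] 6658 [451.3 257.8] [34.5 89.2] 40.1 z [0.0084 0.019  0.0485 0.0495]
clamp 0.81 [  6. 200.] 1092 [529.7 -65. ] [17.2 88.2] 84.6 z [0.0066 0.0117 0.0158 0.0166]
```

View pics/w7.png

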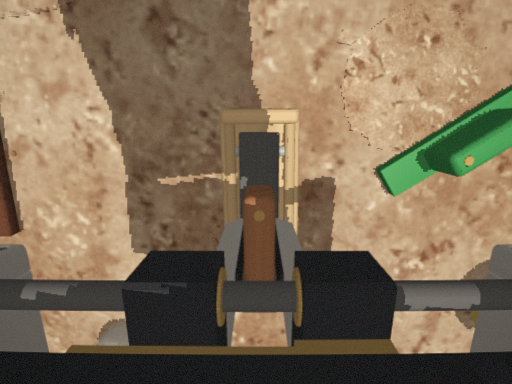

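The hone at (260,160) is centred between the cheeks of the rest, at columns 222 to 298. I lower it.

jog_arm([
  {"gripper":0.0,"slide":[0.0,0.0,0.005],"spin":0.0},
  {"gripper":0.0,"slide":[0.0,0.0,0.01],"spin":0.0},
  {"gripper":0.0,"slide":[0.0,0.0,0.014],"spin":0.0},
  {"gripper":0.0,"slide":[0.0,0.0,0.017],"spin":0.0},
  {"gripper":0.0,"slide":[0.0,0.0,0.018],"spin":0.0},
  {"gripper":0.0,"slide":[0.0,0.0,0.018],"spin":0.0},
  {"gripper":0.0,"slide":[0.0,0.0,0.018],"spin":0.0},
  {"gripper":0.0,"slide":[0.0,0.0,0.018],"spin":0.0},
])

```text
time_s: 25.35
ee_pos: [0.5191, 0.1486, 0.2363]
eef_rot: [3.142, 0.0, -3.019]
force: [0.1, -0.4, -2.4]
grip_width: 0.0173
grip_force: 60.0
```

jog_arm([
  {"gripper":0.0,"slide":[0.0,0.0,0.001],"spin":0.0},
  {"gripper":0.0,"slide":[0.0,0.0,0.0018],"spin":0.0},
  {"gripper":0.0,"slide":[0.0,0.0,0.0024],"spin":0.0},
  {"gripper":0.0,"slide":[0.0,0.0,0.0024],"spin":0.0},
])

```text
time_s: 25.75
ee_pos: [0.5191, 0.1486, 0.2338]
eef_rot: [3.142, -0.0, -3.019]
force: [0.3, 0.3, -2.8]
grip_width: 0.0174
grip_force: 60.0
```

jog_arm([
  {"gripper":0.0,"slide":[0.0,0.0,0.0003],"spin":0.0},
  {"gripper":0.0,"slide":[0.0,0.0,0.0003],"spin":0.0},
  {"gripper":0.0,"slide":[0.0,0.0,0.0003],"spin":0.0},
])

```text
time_s: 26.05
ee_pos: [0.5191, 0.1486, 0.2337]
eef_rot: [3.142, 0.0, -3.019]
force: [-1.5, -0.6, 1.3]
grip_width: 0.018
grip_force: 60.0
```

Contact with the rest. I open the fingers.

jog_arm([
  {"gripper":0.03,"slide":[0.0,0.0,0.0],"spin":0.0},
  {"gripper":0.05,"slide":[0.0,0.0,0.0],"spin":0.0},
  {"gripper":0.07,"slide":[0.0,0.0,0.0],"spin":0.0},
  {"gripper":0.07,"slide":[0.0,0.0,0.0],"spin":0.0},
  {"gripper":0.07,"slide":[0.0,0.0,0.0],"spin":0.0},
  {"gripper":0.07,"slide":[0.0,0.0,0.0],"spin":0.0},
])

```text
time_s: 26.65
ee_pos: [0.5191, 0.1486, 0.2335]
eef_rot: [-3.142, 0.0, -3.019]
force: [-1.0, 0.9, 0.2]
grip_width: 0.0623
grip_force: 0.0
```

jog_arm([
  {"gripper":0.07,"slide":[0.0,0.0,-0.005],"spin":0.0},
  {"gripper":0.07,"slide":[0.0,0.0,-0.03],"spin":0.0},
  {"gripper":0.07,"slide":[0.0,0.0,-0.07],"spin":0.0},
  {"gripper":0.07,"slide":[0.0,0.0,-0.12],"spin":0.0},
  {"gripper":0.07,"slide":[0.0,0.0,-0.12],"spin":0.0},
  {"gripper":0.07,"slide":[0.0,0.0,-0.12],"spin":0.0},
  {"gripper":0.07,"slide":[0.0,0.0,-0.12],"spin":0.0},
])

```text
time_s: 27.35
ee_pos: [0.5189, 0.1486, 0.3525]
eef_rot: [-3.141, -0.002, -3.019]
force: [0.2, 0.6, 0.0]
grip_width: 0.0699
grip_force: 0.0
```

Run:
```python
from h import *
o=telemetry.get_obs();print(o["ee_pos"],o["force"],o["grip_width"]); look("w8")
```

```text
[0.51890864 0.148561   0.35253214] [0.24210968 0.55681629 0.03196709] 0.06987732021505609
[ 0.21  0.33  1.61 -0.    1.2  -1.48] [0.449 0.141 0.333]
rest 0.57 [259. 184.] 4830 [518.4 149.7] [160.5  59.5] 7.6 z [0.0093 0.02   0.0257 0.0269]
hone 0.91 [403. 137.] 3623 [444.6 290.5] [ 35.5 125.6] 40.5 z [0.0106 0.0135 0.0488 0.0496]
hone 0.82 [258. 188.] 2664 [517.8 149.7] [127.7  25.3] 6.5 z [0.0294 0.031  0.0668 0.0676]
hone_grip 0.75 [403. 137.] 3535 [445.1 272.9] [ 31.  109.9] 39.8 z [0.011  0.0138 0.0488 0.0496]
hone_grip 0.71 [259. 189.] 2892 [510.9 148.7] [116.6  23.9] 7.5 z [0.0292 0.0308 0.0668 0.0676]
clamp 0.94 [ 39. 159.] 7622 [ 519.3 -116.3] [116.2 105.8] 6.0 z [0.0149 0.0292 0.0572 0.0664]
clamp 0.27 [243. 337.] 666 [727.5 153. ] [33.6 55.2] 9.9 z [0.0102 0.027  0.0426 0.0471]
carriage 0.88 [ 25. 160.] 2112 [505.  -72.4] [44.9 58.6] 3.3 z [0.031  0.0538 0.0659 0.0793]
carriage 0.55 [260. 183.] 4833 [509.5 149. ] [141.5  51. ] 7.6 z [0.0093 0.02   0.0257 0.027 ]
```

View pics/w8.png

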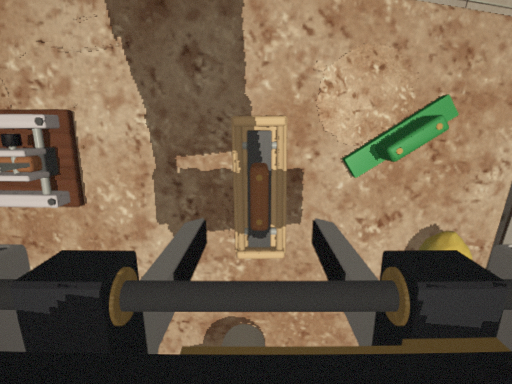

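The hone lies flat in its rest at (259,188). Its heights match the start (0.031 on the bar, 0.067 on the grip), and the gripper is clear of everything.

```bash
python3 -c "
from station import workorder
print(workorder.hand_in())"
```

```text
the job is handed in; nothing more can be done
None
```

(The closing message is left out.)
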